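# Fit the trimming chuck onto the table-top wheel's sprung driving cross

## Robot

A 6-joint arm with a two-finger parallel gripper is mounted at the origin on a cart in front of the work surface, level with it; the furniture and walls round the work are solid. World frame = base frame: x ahead of the robot, y to its left, z up, the work surface at z = 0. Lengths are in m, angles in rad, forces in N, time in s.
With the tool pointing down it reaches from about 0.325 to 1 m from the base axis. Payload 5.1 kg.
Tool frame: the origin (TCP) lies on the front face of the gripper's body, between the roots of the fingers; the fingertips stand 73 mm ahead of it and the grasp point (between the pads) lies 54 mm ahead of it (grip_point_offset is the distance from the TCP to the grasp point, in m); z points along the fingers, y is the direction in which the jaws open and shut (so a half turn about z gives the same grasp; the last joint's range is limited). The gripper opens to 85 mm and grips with 20 to 120 N. Pads are 22 mm wide; open, the fingers measure 114 mm over their backs; the gripper's body (76 mm by 85 mm) begins 54 mm behind the grasp point. The pads swing forward as they close: fully open they stand 13 mm farther back than shut.
Start: joints at [1.171, 0.124, 1.65, -0, 1.367, -0.083], TCP at [0.203, 0.618, 0.304] pointing down, gripper open.
Joint ranges: [-2.61, 2.61], [-1.02, 2.33], [0.03, 2.71], [-1.35, 4.49], [0.32, 2.68], [-2.91, 2.91]. Speed limits (rad/s): [2.57, 2.57, 3.14, 3.14, 3.14, 3.14].

## Interface

Orientations are given as a rotation vector (axis times angle).
In Python, from plant import read_state, camera, sign_off, grip_point_offset gives the robot as it stands. The module is installed in compiled form; this text tells all that it offers.
- The arm moves only by the shell command python3 -m crank 'ROWS' [FORCE]. ROWS is a JSON object of lists of equal length, an entry for each row: "claw": the gripper command: -1 is shut, 1 is fully open, values between are in proportion; "xyz": the shift along the tool's x, y, z in mm, a list of three; "twist": the turn about the tool's z in degrees. In form: {"claw": [claw, ...], "xyz": [[x, y, z], ...], "twist": [twist, ...]}. A call has 1 to 20 rows; each row shifts and turns the commanded pose from where the row before left it, along the tool's axes as they then stand; what a row does not reach is not made up. A row lasts 1/12 s, in which the tool goes at most 41.7 mm and 7.16 degrees, less where a joint would pass 70% of its speed; a pose out of reach is approached as far as the arm can. A call with a gripper value outside its range is refused whole. The fingers move at their own pace and stop on an object; FORCE is the grip in N (left out, the last holds). Time passes only in rows, so rows that do not move let the fingers close. It gives the time, the measured TCP pose, the force and the opening at its end, in the units of the state.
- read_state(): the state, without advancing time (a new reading comes with each control period).
- camera(name): name is "side" or "top"; returns a dict with "pixels" (400x640x3 uint8, blue, green, red), "K" (3x3 intrinsics, pixels), "R" (3x3) and "t" (3): a world point X has camera coordinates R X + t. Camera axes: x right, y down, z forward; pixel columns grow to the right and rows downward; lengths in m; the calibration is good to about 2 mm. A picture is of the moment at which its call begins. There is no depth.
- sign_off(): hands the job in, once; it reports no verdict.
The state is a dict: "time": time; "q": joint angles; "qd": joint speeds; "effort": joint torques, N m; "position": TCP position; "tool_rot": TCP orientation; "force": force on the tool from outside, world axes, zero at the start; "moment": the same for the moment, N m; "gripper_width": finger opening in m.
Only numpy, scipy, OpenCV 4.12 (cv2) and the standard library are available. Lean on these libraries where they do the work, as an engineer would, in place of code of your own. Each camera call takes 0.05 s, during which the arm holds its last target. There are 200 camera calls.

## Task

Pick up the wooden trimming chuck and fit it upright on the small grey table-top wheel: set it gently on the wheel's centre pin and turn it by its post until the slots in its hub drop over the brass driving cross, then press it fully home, flat on the wheel's plate, and let go. Never lean on the wheel or wrench it, and leave the cup, the jar and the timer alone.

Things in the scene. Friction and masses are not known exactly. Their poses are not given: they have to be found in the camera images.
- chuck_grip (a point): On the axis of the loose wooden trimming chuck, half-way up its round post (the part to grip: diameter 40, 36 high), 44.5 mm above the chuck's underside. z is up along the axis; x and y run along the two slots below. The chuck weighs about 0.28 kg, is 62.5 mm high and stands upright.
- chuck_under (a point): Centre of the hub's flat underside. Two slots 8 wide and 18.5 deep cross here, running right through the hub along x and y of this frame; round clearance in the middle for the wheel's pin, 1 mm play all round.
- wheel_seat (a point): Centre of the flat top of the wheel's aluminium plate (diameter 72), 50 mm above the table; z up. With the chuck home, its underside lies on the plate and chuck_under is at this point. The plate is rigid in height. A stiff brake holds it against turning up to about 0.25 N m; beyond that it turns along.
- cup: Loose biscuit-fired cup with a blue band, diameter 67, 61 mm high, origin at the centre of its underside; bystander, leave it alone.
- jar: Loose small plastic glaze jar with a black lid, diameter 51, 60 mm high, origin at the centre of its underside; bystander, leave it alone.
- kitchen_timer: Loose green and cream wind-up timer, diameter 63, 43 mm high, origin at the centre of its underside; bystander, leave it alone.
- chuck: The chuck as a whole, origin at the centre of its underside. From the underside up: dark square hub 44x44 from 0 to 18.5 mm, disc of diameter 90 to 26.5 mm, post of diameter 40 to 62.5 mm. Four small brass dots on top of the disc lie over the slot ends.
- wheel: The fixed grey table-top wheel with its plate, cross and pin: round casing of diameter 136; origin on the axis at table height, 50 mm below wheel_seat. Pressing or wrenching the chuck against the wheel with more than 35 N is a fault.
- cross_top (a point): On the axis, at the top of the brass driving cross when unloaded, 10 mm above the plate: four arms 6 wide, 20 mm long from the axis, with flat tops and slightly rounded edges. Its direction is NOT reported, differs each time and is not this frame's; it is out of line with the chuck's slots as the chuck is found. It is alike after each quarter turn, so turning the chuck 90 degrees always meets it.
- pin_tip (a point): Top of the steel centre pin, diameter 14, 17 mm above the plate, tapered to 7 in its top 4 mm. Pin and cross are sprung: they sink together at about 4 N plus 0.5 N per mm, 5 mm at most, then stop hard. When the slots meet the cross it springs up into them, the push falls away, and the way is free until the hub meets the plate.
Things that resemble listed ones, but are neither listed nor needed, are in the scene too. Leave any red look-alike of the chuck alone. Leave any red look-alike of the wheel alone.

How it is judged:
By the outcome, as a careful person would: the job done as asked, in the order asked, and still so for the second after the job is handed in, with the robot touching nothing.
It also fails if it takes over 51 s, if anything falls off the work surface, if the arm or the gripper's body presses on something with over 40 N, if the wrist force passes 120 N, or if a joint passes its speed limit or range.

## Working session

There is one attempt and no reset: what is moved stays moved. The work goes in short steps, Python scripts to look and compute and a shell command to move; the robot and the scene stay as the last step left them, time stands still between calls to the robot, and variables do not carry over. Pictures are saved under pics/ and viewed, about 8 in all and at most 12, crops included, and the job is handed in when it is done.

```bash
mkdir -p pics
cat > h.py <<'E'
import numpy as np, cv2
from plant import *
def ray(c,u,v,z):
    d=np.linalg.inv(c["K"])@[u,v,1]; d=c["R"].T@d; o=-c["R"].T@c["t"]
    return o+d*(z-o[2])/d[2]
def proj(c,X):
    p=c["K"]@(c["R"]@np.array(X)+c["t"]); return p[:2]/p[2]
E
python3 - <<'E'
from h import *
s=read_state(); print(s["time"],s["position"],s["tool_rot"],s["gripper_width"],s["force"],grip_point_offset)
for n in("top","side"):
    c=camera(n); cv2.imwrite(f"pics/{n}0.png",c["pixels"]); print(n,c["K"].tolist(),(-c["R"].T@c["t"]).round(3),c["R"].round(3).tolist())
E
```

```text
0.0 [0.20231622 0.61722897 0.30265423] [-4.95444816e-01 -3.10175924e+00  3.09060652e-03] 0.08543938668050348 [ 0.34010394 -0.03115736  0.02108204] 0.0539
top [[478.2407773206626, 0.0, 316.1503167773031], [0.0, 478.2407773206626, 206.78828561248523], [0.0, 0.0, 1.0]] [0.366 0.017 1.31 ] [[-0.021, -1.0, 0.005], [-0.995, 0.02, -0.102], [0.102, -0.008, -0.995]]
side [[389.5826296735308, 0.0, 324.2158331416309], [0.0, 389.5826296735308, 197.88154562702707], [0.0, 0.0, 1.0]] [0.537 0.786 0.629] [[-0.999, 0.049, -0.011], [0.037, 0.579, -0.815], [-0.034, -0.814, -0.58]]
```

View pics/top0.png

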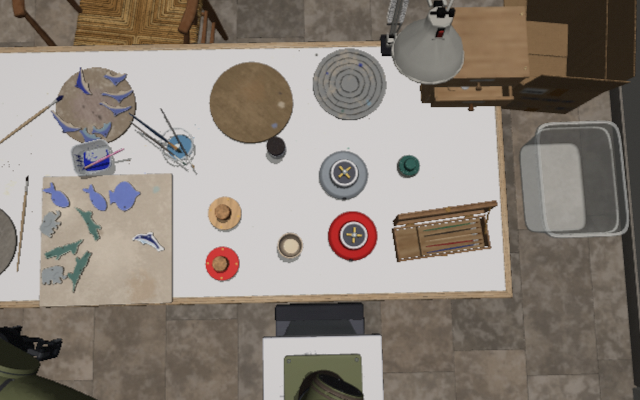

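View pics/side0.png

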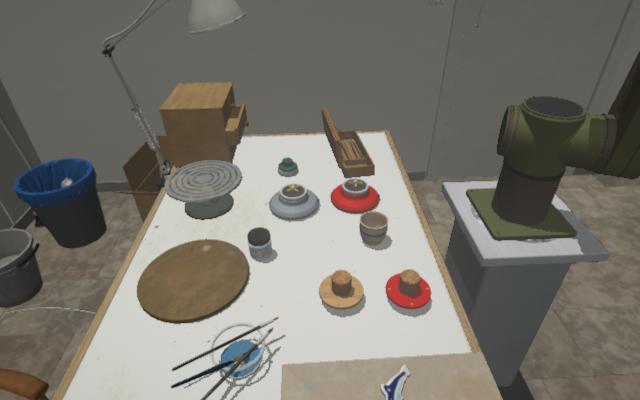

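The top view shows the wooden chuck at about (225,213), the grey wheel at (343,175), the cup at (290,246), the jar at (276,148) and the timer at (408,166). Red look-alikes are at (222,264) and (353,236). Next I'll zoom in to measure.

Run:
```python
from h import *
a=cv2.imread("pics/top0.png"); b=cv2.imread("pics/side0.png")
f=lambda i,u,v,w,h,s:cv2.resize(i[v:v+h,u:u+w],None,fx=s,fy=s,interpolation=cv2.INTER_CUBIC)
r1=np.hstack([f(a,200,190,50,46,8),f(a,318,152,50,46,8)])
r2=np.hstack([f(b,315,265,57,32,7),f(b,265,178,57,32,7)])
r2=r2[:, :798]; r2=cv2.copyMakeBorder(r2,0,0,0,800-r2.shape[1],0)
cv2.imwrite("pics/crop1.png",np.vstack([r1,r2]))
```

```text
(no output)
```

View pics/crop1.png

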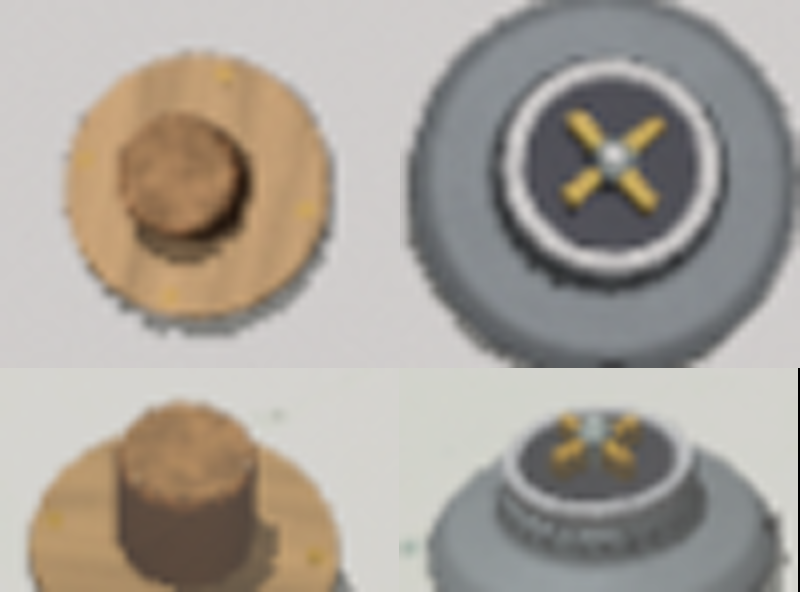

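The crops show the chuck disc centred near top pixel (224.3,212.5), with brass dots at roughly crop (225,75), (306,209), (170,296) and (84,158). The cross arms form an X around about (344.3,171.7). Now I'll get metric values.

```bash
cat >> h.py <<'E'
def up(pts,u0,v0,s): return [((x+.5)/s-.5+u0,(y+.5)/s-.5+v0) for x,y in pts]
def brass(img,c,z,ctr,rmin,rmax):
    """brass pixels of plane z within annulus round ctr -> 4-fold angle, deg, centroid"""
    hsv=cv2.cvtColor(img,cv2.COLOR_BGR2HSV).astype(float)
    out=[]
    H,W=img.shape[:2]; u,v=proj(c,[*ctr,z])
    for r in range(max(0,int(v)-60),min(H,int(v)+60)):
        for q in range(max(0,int(u)-60),min(W,int(u)+60)):
            X=ray(c,q,r,z)[:2]-ctr; d=np.hypot(*X)
            if rmin<d<rmax: out.append([*X,*hsv[r,q]])
    return np.array(out)
def four(o,w):
    a=np.angle(np.sum(w*np.exp(4j*np.arctan2(o[:,1],o[:,0]))))/4
    return np.degrees(a), abs(np.sum(w*np.exp(4j*np.arctan2(o[:,1],o[:,0]))))/w.sum()
E
python3 - <<'E'
from h import *
T=camera("top"); S=camera("side")
t=lambda p,u,v:up([p],u,v,8)[0]
disc=ray(T,*t((198,184),200,190),.0265); post=ray(T,*t((178,175),200,190),.0625)
pin=ray(T,*t((214,155),318,152),.067); 
dots=np.array([ray(T,*t(p,200,190),.0265) for p in((225,75),(306,209),(170,296),(84,158))])
arms=np.array([ray(T,*t(p,318,152),.060) for p in((177,118),(257,126),(250,204),(172,193))])
print("disc",disc,"post",post,"dots",dots.mean(0)); print("pin",pin,"arms",arms.mean(0))
for P in(dots,arms):
    d=P-P.mean(0); a=np.degrees(np.arctan2(d[:,1],d[:,0]));print(a%90,np.hypot(d[:,0],d[:,1]))
# side: edges
s=lambda p,u,v:up([p],u,v,7)[0]
print("side post",ray(S,*s((187,452-368),315,265),.0625),"pin",ray(S,*s((595-399,425-368),265,178),.067))
sa=np.array([ray(S,*s((x-399,y-368),265,178),.060) for x,y in((565,422),(630,422),(620,458),(568,458))]);d=sa-sa.mean(0)
print("side arms",sa.mean(0),np.degrees(np.arctan2(d[:,1],d[:,0]))%90)
# brass moments
for nm,c,z,ctr,r0,r1 in(("cross",T,.06,arms.mean(0)[:2],.008,.021),("crossS",S,.06,sa.mean(0)[:2],.008,.021)):
    o=brass(c["pixels"],c,z,ctr,r0,r1); w=((o[:,3]>90)&(o[:,2]>12)&(o[:,2]<32)).astype(float); print(nm,w.sum(),four(o,w),(o[:,:2]*w[:,None]).sum(0)/w.sum()+ctr)
# objects near
for n,p in(("cup",(290,246)),("jar",(276,148)),("redchuck",(222,264)),("redwheel",(353,236)),("timer",(408,166))): print(n,ray(T,*p,.05)[:2])
E
```

```text
disc [0.48700528 0.25452691 0.0265    ] post [0.48669519 0.25438944 0.0625    ] dots [0.48690639 0.25511093 0.0265    ]
pin [ 0.58692405 -0.06872255  0.067     ] arms [ 0.58642246 -0.06915809  0.06      ]
[75.22456047 76.16820326 76.72456147 75.64309764] [0.03811019 0.03794614 0.03846379 0.0389489 ]
[39.52790325 37.57340473 37.70550852 37.04988132] [0.01867461 0.01836446 0.01882618 0.0177717 ]
side post [0.48388569 0.25678253 0.0625    ] pin [ 0.5839878  -0.06386383  0.067     ]
side arms [ 0.58411628 -0.0643815   0.06      ] [42.59321086 41.45187176 35.89884089 48.54774858]
cross 54.0 (np.float64(39.79316737889695), np.float64(0.7461977357015769)) [ 0.58554323 -0.06830703]
crossS 31.0 (np.float64(38.87258451885069), np.float64(0.6310709109691653)) [ 0.58390064 -0.06154053]
cup [0.39317348 0.07802777]
jar [0.65581553 0.11161105]
redchuck [0.34992607 0.25634213]
redwheel [ 0.41602004 -0.0881494 ]
timer [ 0.59997938 -0.24060606]
```

Chuck is at about (0.486, 0.255) with its slots at 76° (mod 90). Wheel is at about (0.586, -0.067) with its cross at about 38.5°. So I need about -37.5° about world z, which is +37.5° twist. Moving above the chuck.

```bash
python3 -m crank '{"claw":[1,1,1,1,1,1,1,1,1,1,1,1,1,1,1,1,1,1],"xyz":[[-24,-16,6],[-24,-16,6],[-24,-16,6],[-24,-16,6],[-24,-16,6],[-24,-16,6],[-24,-16,6],[-24,-16,6],[-24,-16,6],[-24,-16,6],[-24,-16,6],[-24,-16,6],[-24,-16,6],[-24,-16,6],[-24,-16,6],[-24,-16,6],[0,0,0],[0,0,0]],"twist":[0,0,0,0,0,0,0,0,0,0,0,0,0,0,0,0,0,0]}' 40
cat >> h.py <<'E'
from scipy.spatial.transform import Rotation as Rn
def rel(target):
    s=read_state(); R=Rn.from_rotvec(s["tool_rot"]).as_matrix(); y=R[:,1]
    d=R.T@(np.array(target)-s["position"])
    print("t %.2f pos %s jaw yaw %.1f zdir %s  tool delta mm %s F %s w %.4f"%(s["time"],s["position"].round(4),np.degrees(np.arctan2(y[1],y[0])),R[:,2].round(3),(d*1000).round(1),s["force"].round(1),s["gripper_width"]))
    return s
E
python3 - <<'E'
from h import *
rel([.486,.2553,.102])
T=camera("top");S=camera("side")
a=cv2.resize(T["pixels"][165:265,180:300],None,fx=5,fy=5,interpolation=cv2.INTER_CUBIC)[:, :400]
b=cv2.resize(S["pixels"][200:325,290:370],None,fx=5,fy=4,interpolation=cv2.INTER_CUBIC)
cv2.imwrite("pics/over.png",np.hstack([a,b]))
E
```

```text
time: 1.7
position: [0.488, 0.2537, 0.2073]
tool_rot: [-0.5, -3.1, 0.001]
force: [-1.2, 1.1, -0.8]
gripper_width: 0.0855
t 1.70 pos [0.488  0.2537 0.2073] jaw yaw 71.7 zdir [-0.001 -0.    -1.   ]  tool delta mm [  2.2   1.  105.3] F [-1.2  1.1 -0.8] w 0.0855
```

View pics/over.png

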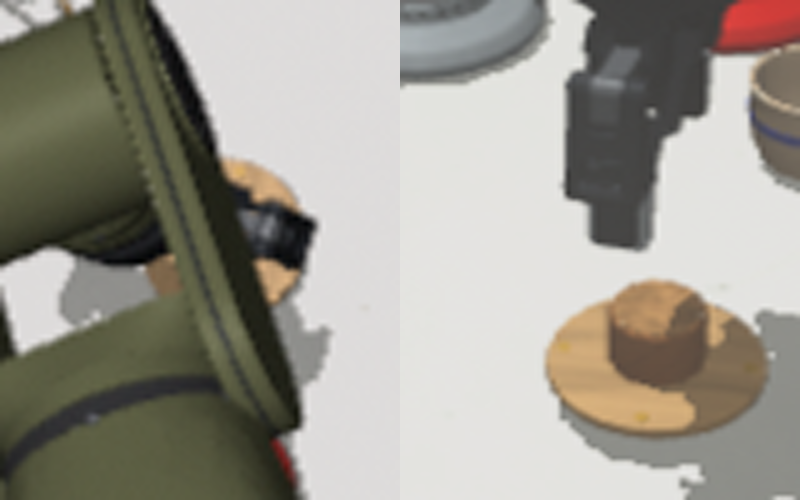

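The open gripper stands over the chuck, with the near finger tip at side pixel of about (334,261). Descending and gripping.

```bash
python3 -m crank '{"claw":[1,1,1,1,1,1,1,1,1,1],"xyz":[[1,0.5,15],[1,0.5,15],[0,0,15],[0,0,15],[0,0,15],[0,0,15],[0,0,10],[0,0,5],[0,0,0],[0,0,0]],"twist":[0,0,0,0,0,0,0,0,0,0]}' 40
python3 -m crank '{"claw":[0.4,0.2,0,-0.2,-0.5,-1,-1,-1,-1,-1,-1,-1],"xyz":[[0,0,0],[0,0,0],[0,0,0],[0,0,0],[0,0,0],[0,0,0],[0,0,0],[0,0,0],[0,0,0],[0,0,0],[0,0,0],[0,0,0]],"twist":[0,0,0,0,0,0,0,0,0,0,0,0]}' 50
```

```text
time: 2.63
position: [0.4861, 0.2569, 0.1034]
tool_rot: [0.494, 3.102, 0.001]
force: [0.9, 0.1, 0.6]
gripper_width: 0.0854
time: 3.63
position: [0.4867, 0.2565, 0.1038]
tool_rot: [0.495, 3.101, 0.001]
force: [-0.6, -0.7, 4.9]
gripper_width: 0.0389
```

```bash
python3 -m crank '{"claw":[-1,-1,-1,-1,-1,-1,-1,-1,-1,-1,-1,-1],"xyz":[[0,0,-3],[0,0,-5],[0,0,-15],[0,0,-15],[0,0,-15],[0,0,-15],[0,0,-15],[0,0,-15],[0,0,-12],[0,0,0],[0,0,0],[0,0,0]],"twist":[0,0,0,0,0,0,0,0,0,0,0,0]}'
python3 - <<'E'
from h import *
rel([.586,-.067,.18])
S=camera("side")
b=cv2.resize(S["pixels"][150:300,260:420],None,fx=5,fy=4,interpolation=cv2.INTER_CUBIC)
cv2.imwrite("pics/lift.png",b)
E
```

```text
time: 4.63
position: [0.4854, 0.2561, 0.2116]
tool_rot: [-0.495, -3.1, 0.002]
force: [0.1, 0.5, -3.4]
gripper_width: 0.0386
t 4.63 pos [0.4854 0.2561 0.2116] jaw yaw 71.8 zdir [-0.002 -0.001 -1.   ]  tool delta mm [-196.3 -275.6   31.7] F [ 0.1  0.5 -3.4] w 0.0386
```

View pics/lift.png

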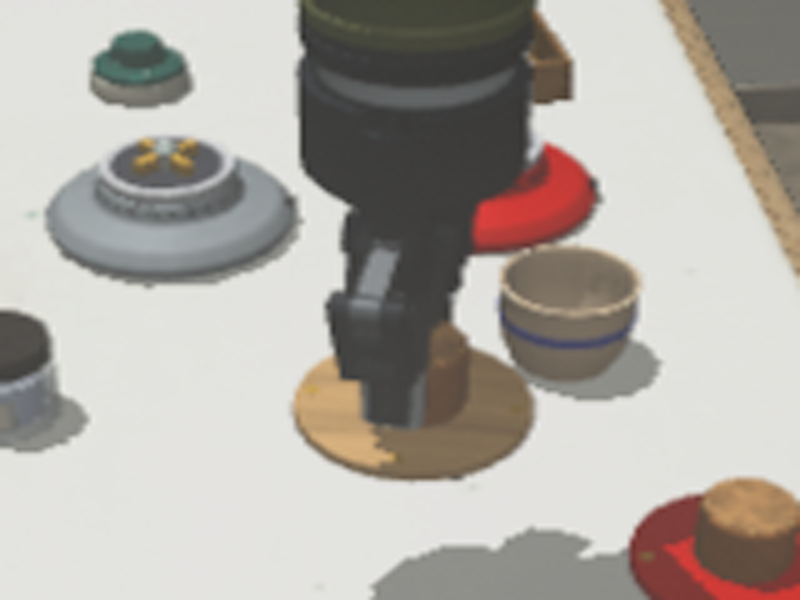

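The chuck is lifted clear and level, disc centred near crop (414,410). The finger looks centred on the post once perspective is accounted for, and the measured weight is about 3 N. Carrying it above the wheel.

```bash
python3 -m crank '{"claw":[-1,-1,-1,-1,-1,-1,-1,-1,-1,-1,-1,-1,-1,-1,-1,-1,-1,-1],"xyz":[[-7,-10,0],[-14,-20,0],[-14,-20,0],[-14,-20,0],[-14,-20,0],[-14,-20,0],[-14,-20,0],[-14,-20,0],[-14,-20,0],[-14,-20,0],[-14,-20,0],[-14,-20,0],[-14,-20,0],[-14,-20,0],[-7,-6,0],[0,0,0],[0,0,0],[0,0,0]],"twist":[0,0,0,0,0,0,0,0,0,0,0,0,0,0,0,0,0,0]}'
python3 - <<'E'
from h import *
rel([.586,-.067,.18])
S=camera("side");T=camera("top")
b=cv2.resize(S["pixels"][140:220,253:333],None,fx=7.5,fy=7.5,interpolation=cv2.INTER_CUBIC)
cv2.imwrite("pics/above.png",b);cv2.imwrite("pics/above_t.png",T["pixels"])
E
```

```text
time: 6.18
position: [0.5858, -0.0663, 0.2122]
tool_rot: [-0.494, -3.101, -0.001]
force: [-0.0, -1.1, -3.0]
gripper_width: 0.0385
t 6.18 pos [ 0.5858 -0.0663  0.2122] jaw yaw 71.9 zdir [-0.001  0.001 -1.   ]  tool delta mm [-0.5 -0.6 32.2] F [-0.  -1.1 -3. ] w 0.0385
```

View pics/above.png

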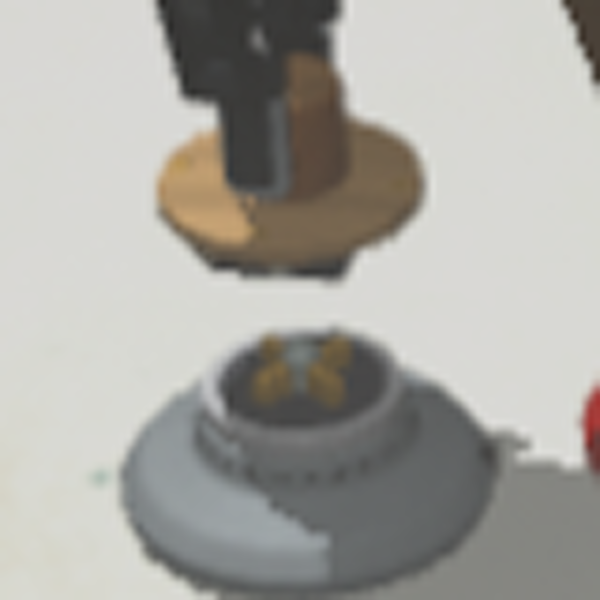

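The chuck hangs over the wheel. In the side crop its disc spans x 157–424 (centre about (290,184)), the pin tip is at (302,352) and the cross centre at about (303,370).

```bash
python3 - <<'E'
from h import *
S=camera("side")
s=lambda p:up([p],253,140,7.5)[0]
print("disc",ray(S,*s((290.5,184)),.135),"pin",ray(S,*s((302,352)),.067),"cross",ray(S,*s((303,370)),.06))
u0=np.array(proj(S,[.5858,-.0663,.135]));print("tcp-axis at disc ->crop",(u0-[253,140]+.5)*7.5-.5)
# extents of ideal disc circle centred on tcp and of plate circle at estimate
for c,z,r in(((.5858,-.0663),.135,.045),((.5858,-.0663),.05,.036),((.5858,-.0663),.005,.068)):
    P=np.array([proj(S,[c[0]+r*np.cos(a),c[1]+r*np.sin(a),z]) for a in np.linspace(0,6.28,200)]); P=(P-[253,140]+.5)*7.5-.5
    print(P.min(0).round(0),P.max(0).round(0))
E
python3 - <<'E'
import cv2
a=cv2.imread("pics/above_t.png");cv2.imwrite("pics/at.png",cv2.resize(a[130:220,290:400],None,fx=6,fy=6,interpolation=cv2.INTER_CUBIC))
E
```

```text
disc [ 0.58315057 -0.05898136  0.135     ] pin [ 0.58324542 -0.06012166  0.067     ] cross [ 0.5832867  -0.05933168  0.06      ]
tcp-axis at disc ->crop [282.9991295  173.17119968]
[148. 108.] [417. 244.]
[195. 327.] [400. 442.]
[115. 379.] [494. 604.]
```

View pics/at.png

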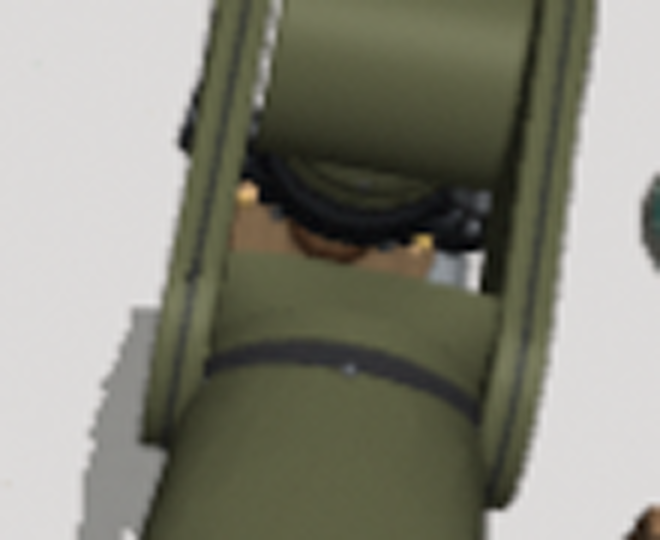

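In the same camera the chuck axis and the pin agree within about 1 mm. (The top view is mostly hidden by the arm.) Now I'll pre-turn 20° while coming down to just above the cross, leaving about 17° to turn on the pin.

```bash
python3 -m crank '{"claw":[-1,-1,-1,-1,-1,-1,-1,-1,-1,-1,-1,-1],"xyz":[[0,0,5],[0,0,5],[0,0,5],[0,0,5],[0,0,5],[0,0,5],[0,0,4],[0,0,3],[0,0,2],[0,0,1.5],[0,0,0],[0,0,0]],"twist":[4,4,4,4,4,0,0,0,0,0,0,0]}'
python3 - <<'E'
from h import *
rel([.586,-.067,.164])
S=camera("side")
b=cv2.resize(S["pixels"][140:220,253:333],None,fx=7.5,fy=7.5,interpolation=cv2.INTER_CUBIC)
cv2.imwrite("pics/near.png",b)
E
```

```text
time: 7.33
position: [0.5864, -0.067, 0.1725]
tool_rot: [1.026, 2.969, -0.0]
force: [-0.2, 0.4, -2.7]
gripper_width: 0.0389
t 7.33 pos [ 0.5864 -0.067   0.1725] jaw yaw 51.9 zdir [ 0. -0. -1.]  tool delta mm [ 0.3 -0.2  8.5] F [-0.2  0.4 -2.7] w 0.0389
```

View pics/near.png

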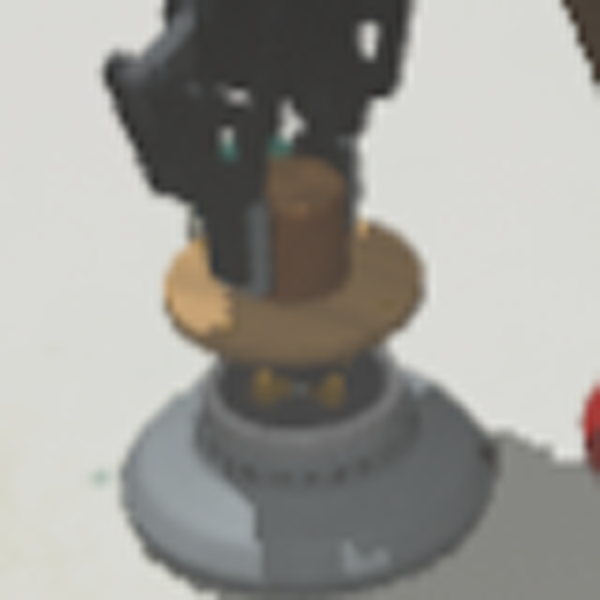

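The chuck sits just above the pin, disc spanning 165–425 and pin column near 302, so they are aligned to about 1 mm. Lowering gently.

```bash
python3 -m crank '{"claw":[-1,-1,-1,-1,-1,-1,-1],"xyz":[[0,0,1.5],[0,0,1.5],[0,0,1.5],[0,0,1.5],[0,0,0],[0,0,0],[0,0,0]],"twist":[0,0,0,0,0,0,0]}'
python3 -m crank '{"claw":[-1,-1,-1,-1,-1],"xyz":[[0,0,1],[0,0,1],[0,0,0],[0,0,0],[0,0,0]],"twist":[0,0,0,0,0]}'
python3 -m crank '{"claw":[-1,-1,-1,-1],"xyz":[[0,0,1],[0,0,0],[0,0,0],[0,0,0]],"twist":[0,0,0,0]}'
```

```text
time: 7.97
position: [0.5864, -0.0671, 0.1664]
tool_rot: [1.027, 2.969, -0.0]
force: [0.1, 0.0, -3.1]
gripper_width: 0.0382
time: 8.38
position: [0.5864, -0.0671, 0.1644]
tool_rot: [1.027, 2.969, -0.0]
force: [1.2, -1.6, -2.6]
gripper_width: 0.039
time: 8.72
position: [0.5865, -0.0671, 0.1638]
tool_rot: [1.026, 2.969, -0.0]
force: [-0.2, -2.4, 0.3]
gripper_width: 0.0389
```

```bash
python3 -m crank '{"claw":[-1,-1,-1,-1],"xyz":[[0,0,1],[0,0,0.5],[0,0,0],[0,0,0]],"twist":[0,0,0,0]}'; python3 -c "
from h import *
s=rel([.5865,-.0676,.162]);print(s['moment'])"
```

```text
time: 9.05
position: [0.5865, -0.0671, 0.1622]
tool_rot: [1.026, 2.969, -0.0]
force: [-0.6, -2.6, 0.7]
gripper_width: 0.0388
t 9.05 pos [ 0.5865 -0.0671  0.1622] jaw yaw 51.9 zdir [ 0.001 -0.    -1.   ]  tool delta mm [-0.3 -0.4  0.2] F [-0.6 -2.6  0.7] w 0.0388
[-0.47104573  0.04631694  0.05080004]
```

The chuck rests on the sprung cross with about 3.7 N of push. I'll relieve the small side force, then turn in small steps.

```bash
python3 -m crank '{"claw":[-1,-1,-1,-1,-1],"xyz":[[-0.3,-0.4,0.5],[0,0,0],[0,0,0],[0,0,0],[0,0,0]],"twist":[0,0,0,0,0]}'; python3 -m crank '{"claw":[-1,-1,-1,-1,-1,-1,-1,-1],"xyz":[[0,0,0],[0,0,0],[0,0,0],[0,0,0],[0,0,0],[0,0,0],[0,0,0],[0,0,0]],"twist":[2,2,2,2,2,0,0,0]}';python3 -c "
from h import *
s=rel([.5865,-.0676,.162]);print(s['moment'])"
```

```text
time: 9.47
position: [0.5865, -0.0673, 0.1616]
tool_rot: [1.027, 2.969, 0.001]
force: [1.1, -0.3, 2.0]
gripper_width: 0.0387
time: 10.13
position: [0.5867, -0.0676, 0.1617]
tool_rot: [1.28, 2.868, 0.0]
force: [2.1, -2.5, 2.1]
gripper_width: 0.0391
t 10.13 pos [ 0.5867 -0.0676  0.1617] jaw yaw 41.9 zdir [ 0.001 -0.    -1.   ]  tool delta mm [ 0.1 -0.1 -0.3] F [ 2.1 -2.5  2.1] w 0.0391
[-0.30289624 -0.34166588 -0.02235972]
```

```bash
python3 -m crank '{"claw":[-1,-1,-1,-1,-1,-1,-1,-1],"xyz":[[-0.4,0,0],[0,0,0],[0,0,0],[0,0,0],[0,0,0],[0,0,0],[0,0,0],[0,0,0]],"twist":[0,1,1,1,1,0,0,0]}';python3 -m crank '{"claw":[-1,-1,-1,-1,-1],"xyz":[[0,0,0],[0,0,0],[0,0,0],[0,0,0],[0,0,0]],"twist":[1,1,0,0,0]}';python3 -c "
from h import *
s=rel([.5865,-.0676,.162]);print(s['moment'])"
```

```text
time: 10.8
position: [0.5866, -0.0678, 0.1614]
tool_rot: [1.381, 2.822, -0.0]
force: [1.7, -1.9, 2.2]
gripper_width: 0.0389
time: 11.22
position: [0.5858, -0.0681, 0.1605]
tool_rot: [-1.429, -2.796, 0.002]
force: [-0.7, -3.9, -1.2]
gripper_width: 0.0386
t 11.22 pos [ 0.5858 -0.0681  0.1605] jaw yaw 35.8 zdir [-0.002 -0.    -1.   ]  tool delta mm [-0.   0.8 -1.5] F [-0.7 -3.9 -1.2] w 0.0386
[-0.74093466  0.08290473 -0.05531325]
```

The push fell away at a total of about 36°. Probing down gently.

```bash
python3 -m crank '{"claw":[-1,-1,-1,-1,-1,-1],"xyz":[[0,0,0],[0,0,1],[0,0,1],[0,0,0],[0,0,0],[0,0,0]],"twist":[1,0,0,0,0,0]}';python3 -c "
from h import *
s=rel([.5865,-.0676,.162]);print(s['moment'])"
```

```text
time: 11.72
position: [0.586, -0.0678, 0.1588]
tool_rot: [-1.453, -2.783, 0.001]
force: [-1.9, -5.0, -2.8]
gripper_width: 0.0383
t 11.72 pos [ 0.586  -0.0678  0.1588] jaw yaw 34.9 zdir [-0.002 -0.    -1.   ]  tool delta mm [-0.1  0.6 -3.2] F [-1.9 -5.  -2.8] w 0.0383
[-0.85113388  0.4126678  -0.08595078]
```

```bash
python3 -m crank '{"claw":[-1,-1,-1,-1,-1,-1],"xyz":[[-0.4,-0.5,0],[0,0,1],[0,0,1],[0,0,1],[0,0,0],[0,0,0]],"twist":[0,0,0,0,0,0]}';python3 -m crank '{"claw":[-1,-1,-1,-1],"xyz":[[0,0,1],[0,0,0.5],[0,0,0],[0,0,0]],"twist":[0,0,0,0]}'; python3 -c "
from h import *
s=rel([.5865,-.0676,.154]);print(s['moment'])"
```

```text
time: 12.22
position: [0.5862, -0.0683, 0.1562]
tool_rot: [-1.454, -2.784, 0.0]
force: [-3.5, -1.9, -1.5]
gripper_width: 0.0384
time: 12.55
position: [0.5863, -0.0685, 0.1548]
tool_rot: [-1.454, -2.784, 0.0]
force: [-3.5, -2.5, -1.8]
gripper_width: 0.0386
t 12.55 pos [ 0.5863 -0.0685  0.1548] jaw yaw 34.8 zdir [-0. -0. -1.]  tool delta mm [0.6 0.7 0.8] F [-3.5 -2.5 -1.8] w 0.0386
[-0.62187714  0.80143626 -0.04303324]
```

```bash
python3 -m crank '{"claw":[-1,-1,-1,-1,-1],"xyz":[[0,-0.5,0],[0,0,0.7],[0,0,0.5],[0,0,0],[0,0,0]],"twist":[0,0,0,0,0]}';python3 -m crank '{"claw":[-1,-1,-1,-1],"xyz":[[0,0,0.5],[0,0,0],[0,0,0],[0,0,0]],"twist":[0,0,0,0]}'; python3 -c "
from h import *
s=rel([.5865,-.0676,.154]);print(s['moment'])"
```

```text
time: 12.97
position: [0.5862, -0.0686, 0.1539]
tool_rot: [1.454, 2.784, 0.001]
force: [-2.2, -2.6, -1.4]
gripper_width: 0.0383
time: 13.3
position: [0.5862, -0.0687, 0.1539]
tool_rot: [1.454, 2.784, 0.001]
force: [-4.7, -2.0, 4.0]
gripper_width: 0.0385
t 13.30 pos [ 0.5862 -0.0687  0.1539] jaw yaw 34.8 zdir [ 0.001  0.    -1.   ]  tool delta mm [ 0.7  0.8 -0.1] F [-4.7 -2.   4. ] w 0.0385
[-0.23168013  0.8249534  -0.00748227]
```

The chuck met a hard stop at TCP z 0.1539, just where the plate was expected. I'll press a little more, then relax and check.

```bash
python3 -m crank '{"claw":[-1,-1,-1,-1],"xyz":[[0,-0.3,0.5],[0,0,0.3],[0,0,0],[0,0,0]],"twist":[0,0,0,0]}'
python3 - <<'E'
from h import *
s=rel([.5865,-.0676,.154]);print(s['moment'])
S=camera("side")
cv2.imwrite("pics/home.png",cv2.resize(S["pixels"][140:220,253:333],None,fx=7.5,fy=7.5,interpolation=cv2.INTER_CUBIC))
E
```

```text
time: 13.63
position: [0.5862, -0.0687, 0.1538]
tool_rot: [1.454, 2.784, 0.001]
force: [-6.1, -1.5, 7.2]
gripper_width: 0.0389
t 13.63 pos [ 0.5862 -0.0687  0.1538] jaw yaw 34.8 zdir [ 0.001  0.    -1.   ]  tool delta mm [ 0.8  0.9 -0.2] F [-6.1 -1.5  7.2] w 0.0389
[-0.03515185  0.9415992  -0.05817601]
```

View pics/home.png

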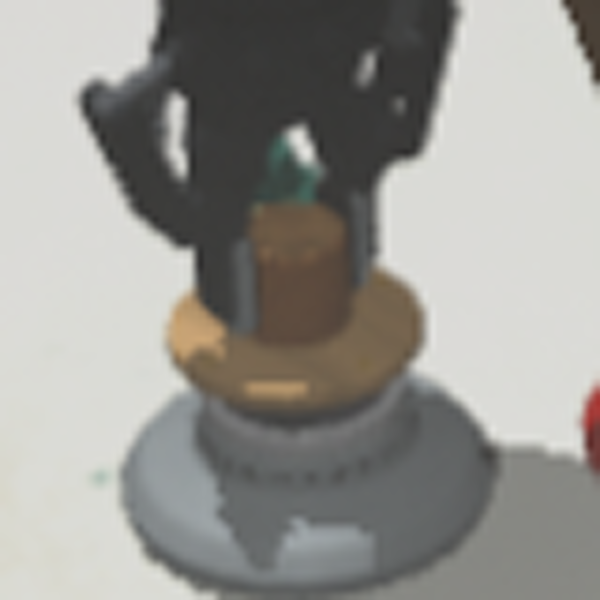

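The disc sits close over the plate, with only the hub's dark edge showing. The drop from cross contact to the stop was about 10 mm, so it is home. Relax, release and retreat upward.

```bash
python3 -m crank '{"claw":[-1,-1,-1,-0.1,0,0.1,0.3,0.6,1,1,1,1],"xyz":[[0,0.3,-0.7],[0,0,0],[0,0,0],[0,0,0],[0,0,0],[0,0,0],[0,0,0],[0,0,0],[0,0,0],[0,0,0],[0,0,0],[0,0,0]],"twist":[0,0,0,0,0,0,0,0,0,0,0,0]}'
python3 -m crank '{"claw":[1,1,1,1,1,1,1,1,1,1,1,1,1,1],"xyz":[[0,0,-4],[0,0,-8],[0,0,-12],[0,0,-15],[0,0,-15],[0,0,-15],[0,0,-15],[0,0,-15],[0,0,-15],[0,0,-15],[0,0,-15],[0,0,0],[0,0,0],[0,0,0]],"twist":[0,0,0,0,0,0,0,0,0,0,0,0,0,0]}'
python3 - <<'E'
from h import *
rel([.5865,-.0676,.154])
S=camera("side");T=camera("top")
a=cv2.resize(S["pixels"][140:220,253:333],None,fx=5,fy=5,interpolation=cv2.INTER_CUBIC)
b=cv2.resize(T["pixels"][130:230,290:390],None,fx=4,fy=4,interpolation=cv2.INTER_CUBIC)
cv2.imwrite("pics/done.png",np.hstack([a,b]))
E
```

```text
time: 14.68
position: [0.586, -0.0687, 0.1531]
tool_rot: [1.454, 2.785, 0.0]
force: [0.2, -0.1, 0.4]
gripper_width: 0.0857
time: 15.85
position: [0.5857, -0.0687, 0.2969]
tool_rot: [-1.454, -2.785, 0.0]
force: [0.6, -0.5, -0.5]
gripper_width: 0.0852
t 15.85 pos [ 0.5857 -0.0687  0.2969] jaw yaw 34.8 zdir [-0.  0. -1.]  tool delta mm [  0.4   1.3 142.9] F [ 0.6 -0.5 -0.5] w 0.0852
```

View pics/done.png

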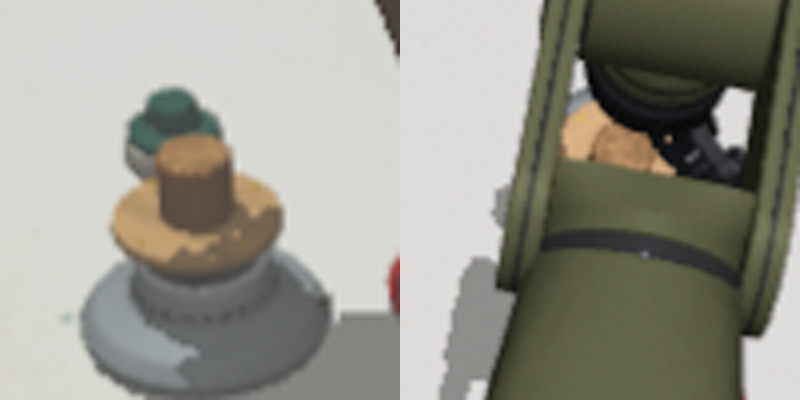

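```bash
python3 -c "
from plant import *
print(sign_off(), read_state()['time'])"
```

```text
the job is handed in; nothing more can be done
the job is handed in; nothing more can be done
```

The chuck is seated upright on the grey wheel, flat on the plate, and released. I handed the job in at about 16 s on the robot's clock, well under the 51 s limit.

I gripped the chuck by its post and turned it 20° on the way down. I then set it on the pin and the sprung cross with about 5 N, and turned it about 17° more. At about 36° in total the push fell away and the slots dropped over the cross. I pressed it home with about 10 N and relaxed the push before opening the gripper.

**Last checks:**
- **Seating:** the hard stop came about 10 mm below first contact with the cross, which is the cross height. The disc's height in the side picture agrees to about 1 mm.
- **After release:** the side view shows the chuck standing upright and centred, with the gripper about 140 mm higher and touching nothing.
- **Forces:** readings at the end of each move showed side forces up to about 6 N while inserting and pressing. They dropped to about zero after release.

**Disagreements and limits:**
- The top and side cameras differed by 3–5 mm on absolute positions. I aligned on their relative positions instead.
- The arm hid most of the chuck from the top camera at the end, so I could not check the seating from above.
- I did not re-measure the cup, jar and timer at the end. The arm passed clear of them.

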